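# Lock the engraver's spindle inside its drive case

## Task

Get the engraver ready for a cutter change: turn both wing fasteners on the flat drive case a quarter-turn anticlockwise to unlock its cover panel, then swing the panel open by its handle until it stands upright or a little past. Inside, push the spring-loaded plunger down into its housing and, while it is down, slide the keeper on its head fully home under the strike bridge so that the plunger stays trapped down when you let go. Leave the template bar, screwdriver, cup and oiler around the case where they are.

Things in the scene. Friction and masses are not known exactly. Their poses are not given: they have to be found in the camera images.
- case: Grey open-topped sheet-metal drive case, 270 mm long (its x, pointing away from the robot) x 180 mm wide (its y) x 90 mm tall, walls and floor 5 mm, fixed to the bench; origin at the centre of its underside on the bench. Covered by the panel; a low dark gearbox foot sticks out 50 mm at its far (+x) end.
- panel (a joint): Opening angle of the cover panel in rad: 0 shut, 1.57 upright, 1.9 at its stop. The panel is a bare aluminium plate 270 x 180 x 6 mm, 0.4 kg, hinged along the case's left (+y) long side; its free edge on the right (-y) side rises. The hinge is stiff: the panel stays at whatever angle it is left. About 8 N at the handle moves it. It cannot be lifted until both fasteners are unlocked.
- panel_hinge (a point): Middle of the panel's hinge line, at the panel's underside: 90 mm to the left (+y) of the case centre, 90.5 mm above the bench. The point turns with the panel; its x axis is the hinge line (when the panel is shut its axes are the case's).
- panel_handle (a point): Centre of the round dark bar of the bow handle on the panel: bar 12 mm thick, 64 mm between the centres of its two legs, parallel to the hinge, 165 mm from the hinge line and 15 mm in from the free edge, bar centre 40 mm above the panel's top face (46 mm above the hinge line when shut). The space under the bar is 34 mm high. The bar can turn between gripping fingers as the panel swings.
- fastener_near (a joint): Turn of the wing fastener nearer the robot, in rad: about 0 to 0.2 locked (wing across the case, along its y), 1.57 unlocked stop (wing along the case's x). Turns anticlockwise seen from above; stays where it is left; the cam clears its ledge from about 1.15 rad. Friction 0.06 N m.
- fastener_far (a joint): The same for the wing fastener farther from the robot; it too turns anticlockwise.
- fastener_near_grip (a point): On the near fastener's axis, at mid-height of its wing. Wing: dark steel bar 60 mm long (point y) x 14 mm thick (point x) x 22 mm tall, its underside 6 mm above the panel's top face. The axis is 100 mm towards the robot from the panel's middle and 145 mm from the hinge line. The point turns with the wing.
- fastener_far_grip (a point): The same for the far fastener, 100 mm away from the panel's middle on the side away from the robot.
- lock: Spindle lock: steel housing 130 x 56 x 16 mm standing on the case floor (its origin is centred under the plunger, at floor height, 5 mm above the bench); its place and turn in the case vary a little. Its +x (roughly the case's +x, away from the robot) is the way the keeper slides. The strike bridge stands on it, 70 mm along +x.
- strike (a point): Middle of the underside of the strike bridge's crossbar (16 mm along x, 60 mm along y, 16 mm tall), 46 mm above the case floor. The keeper bar slides beneath it, between posts 40 mm apart.
- plunger (a joint): How far the vertical round plunger (32 mm diameter, with a flat brass head) is pushed down, in m: 0 up, 0.018 bottomed. Spring: about 6 N to start, 14 N at the bottom. The keeper, carried across its head, meets the side of the strike bar and cannot slide home unless the plunger is down at least 0.012; trapped, it rests at about 0.012.
- keeper (a joint): Slide of the keeper along the lock's +x, in m: 0 to 0.004 as found (clear of the strike), 0.030 fully home under the strike. Steel bar 97 mm long (x) x 24 mm wide x 8 mm thick lying across the plunger's head; moves up and down with the plunger. Friction 2 N; it stays where it is left.
- keeper_grip (a point): Centre of the keeper's upright dark grip rib: 14 mm thick (along x, the sliding way) x 40 mm wide (y) x 22 mm tall. The rib rises from the bar, whose top is 11 mm below this point; with the plunger up the point is 69 mm above the case floor (74 mm above the bench). Pressing down on the rib or on the bar pushes the plunger in. As found, the rib's centre is 90 mm (less the keeper's slide) short of the strike bar's near face; with the keeper home, 60 mm.
- template: Brass template bar 150 x 30 x 8 mm lying to the right of the case; bystander. Origin at the centre of its underside.
- driver: Screwdriver, 190 mm long, lying on the bench farther to the right of the case; bystander. Origin under its middle.
- cup: Aluminium cup, 72 mm wide, 85 mm tall, standing to the left of the case; bystander. Origin at the centre of its foot.
- oiler: Steel oil bottle, 60 mm wide, 130 mm tall, standing to the left of the case; bystander. Origin at the centre of its foot.

How it is judged (in metres and radians):
On the way, in this order (a step that is already met when the one before it is completed fails the run):
1. both wing fasteners are turned to unlocked with the panel still shut (value of joint each of fastener_near, fastener_far above 1.2 rad and value of joint panel below 0.1 rad), for 0.1 s.
2. the panel is swung open to upright (value of joint panel above 1.4 rad), for 0.2 s.
3. the plunger is pushed down with the keeper still clear of the strike (value of joint plunger above 0.0115 m and value of joint keeper below 0.01 m), for 0.1 s.
4. the keeper is slid home over the pushed-in plunger (value of joint keeper above 0.024 m and value of joint plunger above 0.01 m), for 0.2 s.
At the end, for the whole second after the job is handed in: Both fasteners unlocked (over 1.2 rad), panel open and at rest (over 1.4 rad), plunger at least 10 mm in and still, with the keeper at least 24 of its 30 mm home under the strike, and nothing held (all of step 4 and value of joint panel above 1.4 rad and value of joint each of fastener_near, fastener_far above 1.2 rad and velocity of joint plunger below 0.005 m/s and velocity of joint panel below 0.05 rad/s); the robot touches nothing.
It fails at once if a bystander beside the case is moved more than 30 mm (distance of any of template, driver, cup, oiler from where it was at the start of the episode above 0.03 m).
It fails at once if a standing bystander is tipped over (angle between any of cup, oiler's own z axis and vertical above 0.6 rad).
It also fails if it takes over 72 s, if anything falls off the work surface, if the arm or the gripper's body presses on something with over 40 N, if the wrist force passes 120 N, or if a joint passes its speed limit or range.

## Robot

A 6-joint arm with a two-finger parallel gripper is mounted at the origin on the work surface. World frame = base frame: x ahead of the robot, y to its left, z up, the work surface at z = 0. Lengths are in mm, angles in rad, forces in N, time in s.
With the tool pointing down it reaches from about 225 to 875 mm from the base axis. Payload 3.4 kg.
Tool frame: the origin (TCP) lies midway between the tips of the shut fingers; the grasp point (between the pads) lies robot.grip_point_offset behind it (robot.grip_point_offset is the distance from the TCP to the grasp point, in mm); z points along the fingers, y is the line along which they close (so a half turn about z gives the same grasp; the last joint's range is limited). The gripper opens to 85 mm and grips with 20 to 120 N. Pads are 22 mm wide; open, the fingers measure 114 mm over their backs; the gripper's body (76 mm by 85 mm) begins 54 mm behind the grasp point. The pads swing forward as they close: fully open they stand 13 mm farther back than shut.
Start: joints at [1.094, 0.276, 1.505, -0, 1.361, -0.121], TCP at [200.314, 539.015, 231.328] pointing down, gripper open.
Joint ranges: [-2.89, 2.89], [-0.75, 2.08], [0.22, 2.7], [-1.18, 4.32], [0.11, 2.71], [-2.7, 2.7]. Speed limits (rad/s): [2.57, 2.57, 3.14, 3.14, 3.14, 3.14].

## Interface

Orientations are given as a unit quaternion [x, y, z, w].
In Python, from bench import robot, imaging, order gives the robot as it stands.
- The arm moves only by the tool servo_tool, never from a script. Its argument "motion" is a list of rows, each a list of 2 entries, a list of its own where there are three numbers: the shift along the tool's x, y, z in units of 40 mm (1.0 is 40 mm), then the turn, a rotation vector about the tool's x, y, z in degrees. In form: [[[dx, dy, dz], [wx, wy, wz]], ...]. A call has exactly 5 rows; each row is the pose to reach, as a shift and turn from the pose commanded when the call began, along the tool's axes at that moment; what a row does not reach only later rows make up. A row lasts 1/10 s, in which the tool goes at most 50 mm and 8.59 degrees, less where a joint would pass 70% of its speed; a pose out of reach is approached as far as the arm can. A call with a gripper value outside its range is refused whole. "hand" is the gripper's target within -1 to 1 (fully open at 1, half-way at 0, shut at -1), set as the call begins (left out, the last holds). The fingers move at their own pace and stop on an object; the grip force is fixed at half the most. Time passes only in rows, so rows that repeat a pose let the fingers close, or fill a call up. It gives the time, the measured TCP pose, the force, the opening and the grip force at its end, in the units of the state.
- robot.get_obs(): the state, without advancing time (a new reading comes with each control period).
- imaging.get_image(name): name is "scene" or "top" or "wrist"; returns a dict with "img" (480x640x3 uint8, red, green, blue), "fov_y" (degrees; the focal length in pixels is half the picture's height over the tangent of half this angle, whatever the lens; pixels are square), "cx", "cy" (the principal point, pixels), "origin" and "orientation" of the camera in the world. Camera axes: x right, y down, z forward; pixel columns grow to the right and rows downward; lengths in mm; the calibration is good to about 2 mm. A picture is of the moment at which its call begins. There is no depth.
- order.hand_in(): hands the job in; it is judged then, once.
Trained networks look in a picture, given as the dict that the camera call returned (one of the last four; its "shot" number tells which), for a name from the list of things; names that differ only in an ending like _2 or _b are one class to them, and where a whole thing is asked for, a point or a joint stands for the part that bears it (a point fixed in the world has none). Each returns a list of dicts, best first, with "score" (0 to 1); they miss things now and then, are a little off and sometimes report something else, mostly with a low value. They report only what shows in the picture. A call takes as long as a camera call.
- imaging.cut_out(label, picture): "pixels" (480x640 bool, what is visible of it) and "box" ([left, top, right, bottom] in pixels, round what is visible of it).
The state is a dict: "time": time; "joint_pos": joint angles; "joint_vel": joint speeds; "tau": joint torques, N m; "ee_pos": TCP position; "eef_rot": TCP orientation; "contact_force": force on the tool from outside, world axes, zero at the start; "moment": the same for the moment, N m; "grip_width": opening from 0.0 (shut) to 1.0 (fully open); "finger_force": force on a finger pad.
Only numpy, scipy, OpenCV 4.12 (cv2) and the standard library are available. Lean on these libraries where they do the work, as an engineer would, in place of code of your own. Each camera call takes 0.05 s, during which the arm holds its last target. There are 200 camera calls.

## Working session

There is one attempt and no reset: what is moved stays moved. The work goes in short steps, Python scripts to look and compute and a tool call to move; the robot and the scene stay as the last step left them, time stands still between calls to the robot, and variables do not carry over. Pictures are saved under pics/ and viewed, at most 10 in all, crops included, and the job is handed in when it is done.

Besides the shell and the picture viewer there is one more tool, called after ">>>" as name(argument=value, ...), one argument or row to a line, values as JSON. servo_tool: Moves the arm, as the interface text tells. Its arguments: {"type":"object","properties":{"motion":{"type":"array"},"hand":{"type":"number"}},"required":["motion"]}

```bash
mkdir -p pics; ls; cat > h.py <<'E'
import numpy as np, cv2
from scipy.spatial.transform import Rotation as R
from bench import robot, imaging, order
def K(p):
    f=240/np.tan(np.radians(p["fov_y"])/2); return f
def ray(p,u,v):
    f=K(p); d=np.array([(u-p["cx"])/f,(v-p["cy"])/f,1.]); return np.array(p["origin"]),R.from_quat(p["orientation"]).apply(d)
def onz(p,u,v,z):
    o,d=ray(p,u,v); return o+d*(z-o[2])/d[2]
def proj(p,X):
    c=R.from_quat(p["orientation"]).inv().apply(np.array(X)-np.array(p["origin"])); f=K(p); return np.stack([c[...,0]/c[...,2]*f+p["cx"],c[...,1]/c[...,2]*f+p["cy"]],-1)
def save(p,n): cv2.imwrite("pics/"+n,cv2.cvtColor(p["img"],cv2.COLOR_RGB2BGR))
E
python3 - <<'E'
from h import *
o=robot.get_obs(); print({k:np.round(v,3).tolist() for k,v in o.items()}, robot.grip_point_offset)
for n in ["top","scene"]:
    p=imaging.get_image(n); save(p,n+"0.png")
    print(n,p["fov_y"],p["cx"],p["cy"],np.round(p["origin"],1),np.round(p["orientation"],3))
    for l in ["panel","case","fastener_near","fastener_far","panel_handle","cup","oiler","template","driver"]:
        for r in imaging.cut_out(l,p)[:3]:
            m=r["pixels"]; v,u=np.nonzero(m)
            z={"panel":96.5,"fastener_near":124.5,"fastener_far":124.5,"panel_handle":136}.get(l,0)
            (c,s,a)=cv2.minAreaRect(np.stack([u,v],1).astype(np.float32))
            print(l,round(r["score"],2),r["box"],len(u),np.round(onz(p,c[0],c[1],z),1),np.round(s,0),round(a,1))
E
```

```text
pics
{'time': 0.0, 'joint_pos': [1.094, 0.277, 1.506, 0.0, 1.361, -0.121], 'joint_vel': [-0.001, -0.001, -0.0, 0.0, -0.001, 0.001], 'tau': [-0.0, -41.677, -24.581, -0.001, 0.011, -0.0], 'ee_pos': [200.064, 538.52, 230.462], 'eef_rot': [0.177, 0.984, -0.001, -0.0], 'contact_force': [-0.56, -0.869, -0.025], 'moment': [0.012, 0.024, -0.035], 'finger_force': 0.0, 'grip_width': 0.999} 18.700000000000003
top 57.727151163501745 323.8312212293793 248.17839161040072 [429.3  76.3 863.9] [ 0.714 -0.695  0.063 -0.058]
panel 0.56 [251.8, 172.4, 375.8, 335.4] 15153 [555.5  93.9  96.5] [150. 105.] 80.7
case 0.79 [247.3, 155.3, 374.3, 332.4] 16550 [584.4 105.6   0. ] [165. 110.] 80.5
case 0.65 [251.8, 170.4, 376.7, 334.5] 14999 [570.6  97.3   0. ] [150. 103.] 80.0
fastener_near 0.63 [334.8, 289.4, 369.6, 310.6] 494 [470.9  22.9 124.5] [34. 21.] 8.7
fastener_far 0.58 [315.6, 181.0, 351.2, 202.8] 434 [661.4  59.1 124.5] [17. 34.] 63.4
panel_handle 0.58 [250.8, 169.9, 373.3, 335.3] 15013 [548.6  93.5 136. ] [150. 103.] 80.3
cup 0.57 [151.3, 209.4, 199.8, 251.2] 1463 [607.5 374.    0. ] [49. 37.] 18.4
t
[... 393 characters left out ...]
8.8] 11706 [528.2 144.2   0. ] [161.  93.] 27.8
case 0.41 [267.6, 207.5, 286.6, 224.2] 287 [341.6 114.4   0. ] [15. 25.] 59.0
fastener_far 0.65 [345.7, 235.4, 363.1, 260.2] 304 [680.4  47.8 124.5] [16. 25.] 3.4
panel_handle 0.82 [255.9, 196.2, 400.1, 272.3] 5952 [613.2  44.1 136. ] [138.  57.] 21.8
cup 0.95 [397.9, 188.8, 430.7, 232.4] 1033 [556.4 412.8   0. ] [28. 41.] 2.5
cup 0.5 [269.2, 207.5, 292.2, 225.8] 335 [337.1 119.6   0. ] [16. 26.] 45.0
template 0.86 [238.8, 267.6, 302.0, 303.3] 764 [541.3 -59.    0. ] [64. 13.] 24.4
driver 0.81 [232.2, 298.3, 307.3, 350.1] 614 [ 635.9 -123.6    0. ] [87. 12.] 33.7
driver 0.7 [256.7, 190.0, 412.0, 306.1] 11669 [531.2 142.    0. ] [161.  93.] 26.6
```

View pics/top0.png

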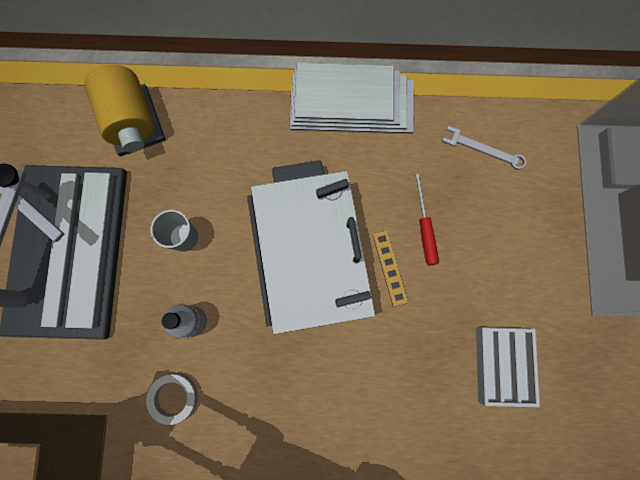

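View pics/scene0.png

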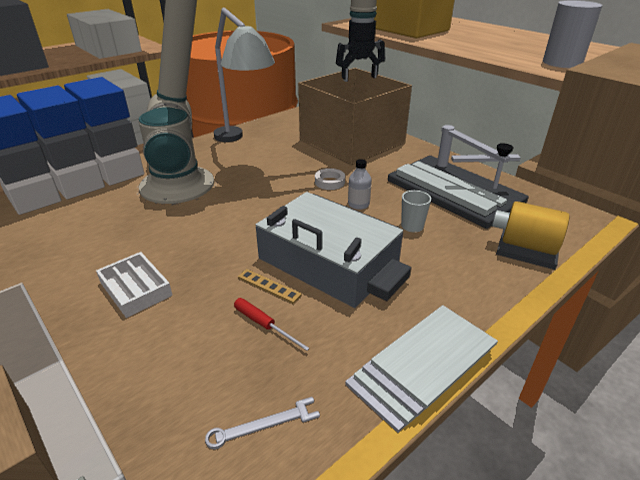

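Top view: panel quad with corners about (252,187), (348,172), (375,316), (274,333). The near wing is at (353,299), the far wing at (333,188) and the handle bar at (354,240). The cup is at (171,230) and the oiler at (180,320). The scene view agrees, with the panel shut.

```bash
python3 - <<'E'
from h import *
from scipy.optimize import minimize, least_squares
p=imaging.get_image("top"); g=cv2.cvtColor(p["img"],cv2.COLOR_RGB2GRAY)
m=imaging.cut_out("panel",p)[0]["pixels"]
m=cv2.morphologyEx(m.astype(np.uint8),cv2.MORPH_CLOSE,np.ones((25,25)))
q=np.array([[-135,-90],[135,-90],[135,90],[-135,90]])
def pts(x,L,z):
    c,s=np.cos(x[2]),np.sin(x[2]); L=np.atleast_2d(L)
    return np.c_[x[0]+c*L[:,0]-s*L[:,1],x[1]+s*L[:,0]+c*L[:,1],np.full(len(L),z)]
gf=cv2.GaussianBlur(g,(0,0),1).astype(np.float32)
def cost(x):
    # brightness contrast across panel edges
    from scipy.ndimage import map_coordinates as mc
    t=0
    for k in range(4):
        a,b=q[k],q[(k+1)%4]; w=np.linspace(.08,.92,60)[:,None]; e=a+(b-a)*w
        n=e.mean(0); n=n/np.linalg.norm(n)
        i=proj(p,pts(x,e-4*n,96.5)); o=proj(p,pts(x,e+4*n,96.5))
        t+=np.median(mc(gf,i.T[::-1],order=1)-mc(gf,o.T[::-1],order=1))
    return -t
best=min((minimize(cost,[555+a,94+b,0.165+c],method="Nelder-Mead",options=dict(initial_simplex=np.array([555+a,94+b,.165+c])+np.array([[0,0,0],[5,0,0],[0,5,0],[0,0,.03]]))) for a in(-4,4) for b in(-4,4) for c in(-.02,.03)),key=lambda r:r.fun)
x=best.x; print("case",x,best.fun)
for n,l,h in [("near",(-100,-55),113.5),("far",(100,-55),113.5),("handle",(0,-75),136.5)]:
    print(n,pts(x,l,h))
for n in ["near","far"]:
    r=imaging.cut_out("fastener_"+n,p)[0]; v,u=np.nonzero(r["pixels"]&(g<90)); 
    W=np.array([onz(p,a,b,120) for a,b in zip(u,v)])[:,:2]; c=W.mean(0); e,V=np.linalg.eigh(np.cov((W-c).T)); d=V[:,1]
    print(n,c,np.sqrt(e*12),"world ang",np.arctan2(d[1],d[0]),"rel y",np.mod(np.arctan2(d[1],d[0])-x[2]-np.pi/2+1.57,np.pi)-1.57)
im=p["img"].copy()
for k in range(4): 
    P=proj(p,pts(x,[q[k],q[(k+1)%4]],96.5)); cv2.line(im,*[tuple(int(t) for t in np.round(a)) for a in P],(255,0,0),1)
for l,h in [((-100,-55),124.5),((100,-55),124.5),((-32,-75),142.5),((32,-75),142.5)]:
    a=proj(p,pts(x,l,h))[0]; cv2.circle(im,tuple(int(t) for t in np.round(a)),2,(255,0,0),-1)
cv2.imwrite("pics/fit.png",cv2.resize(im[150:350,230:430],(800,600) if 0 else (600,600))[:,:,::-1])
E
```

```text
case [5.59642073e+02 9.35454573e+01 1.92984348e-01] -381.0434265136719
near [[472.04682658  20.3875948  113.5       ]]
far [[668.33407504  58.74533316 113.5       ]]
handle [[574.02622465  19.93773913 136.5       ]]
near [472.66224776  21.12022903] [13.3440467 59.2704486] world ang 1.8511080787766243 rel y 0.08732740416520346
far [666.86667279  59.19815922] [17.77559721 58.77696205] world ang 1.975134337599452 rel y 0.21135366298803104
```

View pics/fit.png

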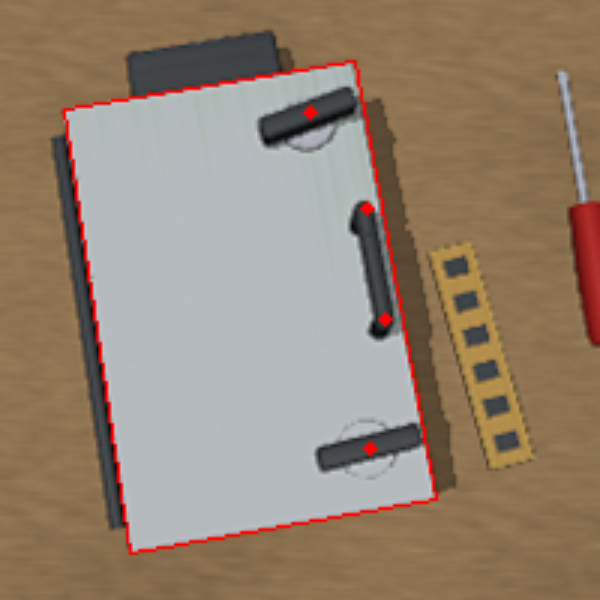

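```bash
cat >> h.py <<'E'
CASE=(559.6,93.5,0.193)
def w(l):  # case frame -> world
    c,s=np.cos(CASE[2]),np.sin(CASE[2]); return np.array([CASE[0]+c*l[0]-s*l[1],CASE[1]+s*l[0]+c*l[1],l[2]])
def Rt(psi,tilt=0):  # tool y yaw psi pointing down; then tilt about world axis vector
    M=np.array([[-np.sin(psi),np.cos(psi),0],[np.cos(psi),np.sin(psi),0],[0,0,-1]]); return R.from_matrix(M)
def go(pos,rot,cur=None,curR=None):
    o=robot.get_obs(); p0=np.array(o["ee_pos"]) if cur is None else np.array(cur); r0=R.from_quat(o["eef_rot"]) if curR is None else curR
    print(np.round(r0.inv().apply(np.array(pos)-p0)/40,3).tolist(), np.round((r0.inv()*rot).as_rotvec(degrees=True),1).tolist())
E
python3 - <<'E'
from h import *
go([472.4,20.8,170],Rt(.28),[200.3,539,231.3])
E
```

```text
[-10.889, -9.774, 1.532] [0.0, -0.0, 53.6]
```

>>> servo_tool(
  motion=[
    [[-0.9,-0.8,0],[0,0,5]],
    [[-2,-1.8,0],[0,0,12]],
    [[-3.1,-2.8,0],[0,0,18]],
    [[-4.2,-3.7,0.1],[0,0,25]],
    [[-5.1,-4.6,0.2],[0,0,30]],
  ],
  hand=0,
)

```text
time: 1.7
ee_pos: [316.5, 318.1, 225.5]
eef_rot: [0.427, 0.904, 0.001, 0.001]
contact_force: [1.3, 1.5, 0.0]
grip_width: 0.495
finger_force: 0.0
```

```bash
python3 - <<'E'
from h import *
o=robot.get_obs(); print(o["time"],o["ee_pos"],o["grip_width"])
go([472.4,20.8,170],Rt(.28))
E
```

```text
1.7 [316.49001316 318.06106984 225.50471088] 0.49543993558642513
[-8.215, -1.711, 1.388] [0.1, 0.0, 23.4]
```

>>> servo_tool(
  motion=[
    [[-1,-0.2,0.1],[0,0,5]],
    [[-2.2,-0.45,0.2],[0,0,12]],
    [[-3.4,-0.7,0.3],[0,0,18]],
    [[-4.6,-0.95,0.4],[0,0,22]],
    [[-5.8,-1.2,0.5],[0,0,23.5]],
  ],
)

```text
time: 2.2
ee_pos: [427.2, 108.4, 205.4]
eef_rot: [0.602, 0.799, 0.001, 0.0]
contact_force: [0.8, 0.7, -0.4]
grip_width: 0.502
finger_force: 0.0
```

```bash
python3 - <<'E'
from h import *
go([472.4,20.8,150],Rt(.28))
E
```

```text
[-2.415, 0.48, 1.386] [0.1, -0.0, -0.0]
```

>>> servo_tool(
  motion=[
    [[-0.8,0.15,0.4],[0,0,0]],
    [[-1.7,0.35,0.9],[0,0,0]],
    [[-2.42,0.48,1.4],[0,0,0]],
    [[-2.42,0.48,1.4],[0,0,0]],
    [[-2.42,0.48,1.4],[0,0,0]],
  ],
)

```text
time: 2.7
ee_pos: [471.6, 22.2, 148.8]
eef_rot: [0.602, 0.799, -0.0, -0.001]
contact_force: [-0.3, 0.0, 0.1]
grip_width: 0.497
finger_force: 0.0
```

```bash
python3 - <<'E'
from h import *
go([472.4,20.8,101],Rt(.28))
p=imaging.get_image("wrist"); save(p,"w1.png")
r=imaging.cut_out("fastener_near",p)
for q in r[:2]: print(q["score"],q["box"])
print(proj(p,np.array([[472.4,20.8,124.5]])))
E
```

```text
[-0.042, 0.012, 1.195] [-0.1, -0.1, -0.0]
0.89 [284.9, 234.0, 343.5, 352.9]
[[316.16954563 297.26084772]]
```

View pics/w1.png

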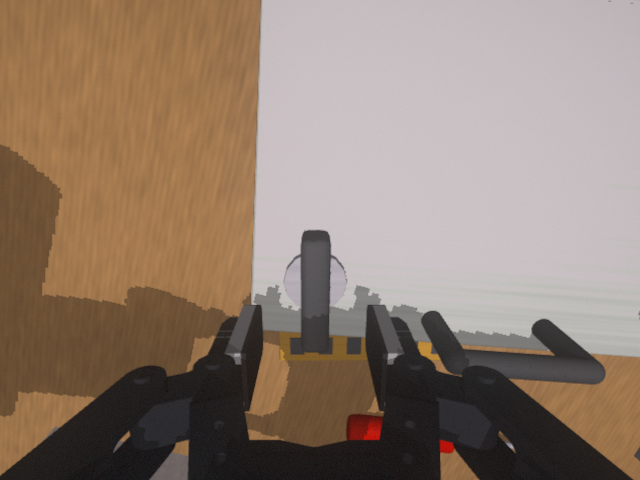

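The wrist view shows the near wing upright at about (316,292), midway between the pads at (245,350) and (383,350). The alignment is good, so I'm descending.

>>> servo_tool(
  motion=[
    [[0,0,0.4],[0,0,0]],
    [[-0.02,0.01,0.85],[0,0,0]],
    [[-0.04,0.01,1.18],[0,0,0]],
    [[-0.04,0.01,1.18],[0,0,0]],
    [[-0.04,0.01,1.18],[0,0,0]],
  ],
)

```text
time: 3.3
ee_pos: [472.9, 21.9, 102.8]
eef_rot: [0.6, 0.8, 0.0, 0.0]
contact_force: [1.2, -0.4, -0.2]
grip_width: 0.499
finger_force: 0.0
```

>>> servo_tool(
  motion=[
    [[0,0,0],[0,0,0]],
    [[0,0,0],[0,0,0]],
    [[0,0,0],[0,0,0]],
    [[0,0,0],[0,0,0]],
    [[0,0,0],[0,0,0]],
  ],
  hand=-1,
)

```text
time: 3.8
ee_pos: [472.5, 21.1, 103.2]
eef_rot: [0.601, 0.799, 0.0, 0.0]
contact_force: [-3.8, 0.3, 5.8]
grip_width: 0.15
finger_force: 59.0
```

>>> servo_tool(
  motion=[
    [[0,0,0],[0,0,-8]],
    [[0,0,0],[0,0,-16]],
    [[0,0,0],[0,0,-24]],
    [[0,0,0],[0,0,-32]],
    [[0,0,0],[0,0,-40]],
  ],
)

```text
time: 4.3
ee_pos: [472.2, 20.9, 103.1]
eef_rot: [0.289, 0.957, -0.0, -0.0]
contact_force: [-3.0, -1.3, 7.0]
grip_width: 0.145
finger_force: 59.1
```

>>> servo_tool(
  motion=[
    [[0,0,0],[0,0,-8]],
    [[0,0,0],[0,0,-16]],
    [[0,0,0],[0,0,-24]],
    [[0,0,0],[0,0,-32]],
    [[0,0,0],[0,0,-40]],
  ],
)

```text
time: 4.8
ee_pos: [472.0, 20.5, 103.1]
eef_rot: [-0.056, 0.998, -0.001, -0.0]
contact_force: [-3.2, -2.4, 6.6]
grip_width: 0.152
finger_force: 59.2
```

>>> servo_tool(
  motion=[
    [[0,0,0],[0,0,0]],
    [[0,0,0],[0,0,0]],
    [[0,0,0],[0,0,0]],
    [[0,0,0],[0,0,0]],
    [[0,0,0],[0,0,0]],
  ],
  hand=0,
)

```text
time: 5.3
ee_pos: [472.7, 21.2, 101.9]
eef_rot: [-0.053, 0.999, 0.0, 0.0]
contact_force: [0.4, -0.3, 1.0]
grip_width: 0.501
finger_force: 0.0
```

```bash
python3 - <<'E'
from h import *
c=w((100,-55,150)); print(c)
o=robot.get_obs(); M=R.from_quat(o["eef_rot"]).as_matrix(); print("psi",np.arctan2(M[1,1],M[0,1]))
go(o["ee_pos"]+np.array([0,0,60]),Rt(0.193+.2))
E
```

```text
[668.29254696  58.70157713 150.        ]
psi 1.676980091603074
[-0.0, 0.0, -1.5] [0.0, -0.0, 73.6]
```

>>> servo_tool(
  motion=[
    [[0,0,-0.8],[0,0,0]],
    [[-0.3,0.03,-1.6],[0,0,8]],
    [[-1.3,0.11,-1.6],[0,0,16]],
    [[-2.4,0.2,-1.6],[0,0,24]],
    [[-3.5,0.3,-1.6],[0,0,32]],
  ],
)

```text
time: 5.8
ee_pos: [612.1, 48.2, 166.5]
eef_rot: [0.227, 0.974, 0.0, 0.001]
contact_force: [-0.1, -0.8, -0.4]
grip_width: 0.494
finger_force: 0.0
```

```bash
python3 - <<'E'
from h import *
go([668,58.9,150],Rt(0.393))
E
```

```text
[-1.135, 0.857, 0.415] [0.0, 0.0, 41.2]
```

>>> servo_tool(
  motion=[
    [[-0.7,0.5,0.1],[0,0,8.5]],
    [[-1.1,0.85,0.4],[0,0,17]],
    [[-1.1,0.85,0.4],[0,0,25.5]],
    [[-1.1,0.85,0.4],[0,0,34]],
    [[-1.1,0.85,0.4],[0,0,41]],
  ],
)

```text
time: 6.3
ee_pos: [665.1, 59.5, 149.1]
eef_rot: [0.554, 0.833, -0.0, -0.001]
contact_force: [-0.1, -0.5, 0.0]
grip_width: 0.498
finger_force: 0.0
```

>>> servo_tool(
  motion=[
    [[0,0,0],[0,0,0]],
    [[0,0,0],[0,0,0]],
    [[0,0,0],[0,0,0]],
    [[0,0,0],[0,0,0]],
    [[0,0,0],[0,0,0]],
  ],
)

```text
time: 6.8
ee_pos: [665.0, 59.3, 150.0]
eef_rot: [0.551, 0.835, 0.0, 0.0]
contact_force: [-0.2, -0.0, -0.1]
grip_width: 0.497
finger_force: 0.0
```

```bash
python3 - <<'E'
from h import *
p=imaging.get_image("wrist"); save(p,"w2.png")
go([668,58.9,102],Rt(0.393))
E
```

```text
[-0.038, 0.065, 1.202] [0.0, -0.0, 0.6]
```

View pics/w2.png

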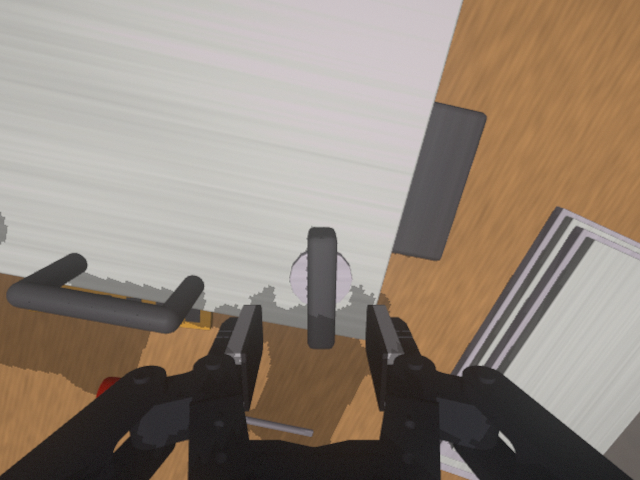

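The far wing is upright at about (321,288), slightly right of the pad midline at about 314. A y shift of +2.5 mm corrects that.

>>> servo_tool(
  motion=[
    [[-0.04,0.06,0.4],[0,0,0]],
    [[-0.04,0.06,0.85],[0,0,0]],
    [[-0.04,0.06,1.2],[0,0,0]],
    [[-0.04,0.06,1.2],[0,0,0]],
    [[-0.04,0.06,1.2],[0,0,0]],
  ],
)

```text
time: 7.35
ee_pos: [667.9, 58.8, 101.9]
eef_rot: [0.551, 0.834, -0.0, -0.0]
contact_force: [0.4, 0.3, 0.1]
grip_width: 0.497
finger_force: 0.0
```

>>> servo_tool(
  motion=[
    [[0,0,0],[0,0,0]],
    [[0,0,0],[0,0,0]],
    [[0,0,0],[0,0,0]],
    [[0,0,0],[0,0,0]],
    [[0,0,0],[0,0,0]],
  ],
  hand=-1,
)

```text
time: 7.85
ee_pos: [669.0, 59.0, 103.2]
eef_rot: [0.551, 0.834, 0.001, 0.001]
contact_force: [1.2, 0.6, 5.2]
grip_width: 0.145
finger_force: 61.3
```

>>> servo_tool(
  motion=[
    [[0,0,0],[0,0,-8]],
    [[0,0,0],[0,0,-16]],
    [[0,0,0],[0,0,-24]],
    [[0,0,0],[0,0,-32]],
    [[0,0,0],[0,0,-40]],
  ],
)

```text
time: 8.35
ee_pos: [669.6, 59.4, 103.2]
eef_rot: [0.23, 0.973, 0.001, 0.002]
contact_force: [2.6, 3.3, 5.4]
grip_width: 0.147
finger_force: 61.3
```

>>> servo_tool(
  motion=[
    [[0,0,0],[0,0,-8]],
    [[0,0,0],[0,0,-16]],
    [[0,0,0],[0,0,-24]],
    [[0,0,0],[0,0,-32]],
    [[0,0,0],[0,0,-35]],
  ],
)

```text
time: 8.85
ee_pos: [669.7, 60.1, 103.2]
eef_rot: [-0.072, 0.997, 0.001, 0.002]
contact_force: [3.0, 2.5, 4.4]
grip_width: 0.148
finger_force: 61.2
```

>>> servo_tool(
  motion=[
    [[0,0,0],[0,0,0]],
    [[0,0,0],[0,0,0]],
    [[0,0,0],[0,0,0]],
    [[0,0,0],[0,0,0]],
    [[0,0,0],[0,0,0]],
  ],
  hand=0.2,
)

```text
time: 9.35
ee_pos: [667.4, 58.6, 101.5]
eef_rot: [-0.071, 0.998, 0.0, -0.001]
contact_force: [0.6, 0.5, -0.5]
grip_width: 0.596
finger_force: 0.0
```

```bash
python3 - <<'E'
from h import *
o=robot.get_obs(); M=R.from_quat(o["eef_rot"]).as_matrix(); print("psi",np.arctan2(M[1,1],M[0,1]),o["joint_pos"])
print(w((0,-75,136.5)))
go(w((0,-75,190)),Rt(0.193+np.pi/2))
E
```

```text
psi 1.7119848671565012 [-1.61622674e-02  5.03915869e-01  1.47402805e+00 -9.45580470e-05
  1.16479436e+00 -1.72810979e+00]
[573.985304    19.89250698 136.5       ]
[2.452, -0.629, -2.209] [0.0, -0.1, -3.0]
```

>>> servo_tool(
  motion=[
    [[0,0,-0.9],[0,0,0]],
    [[0.2,-0.05,-1.8],[0,0,-1]],
    [[1.2,-0.3,-2.2],[0,0,-3]],
    [[2.2,-0.55,-2.1],[0,0,-3]],
    [[2.45,-0.63,-1.8],[0,0,-3]],
  ],
)

```text
time: 9.85
ee_pos: [571.3, 19.0, 175.8]
eef_rot: [-0.096, 0.995, -0.0, 0.0]
contact_force: [0.6, -0.3, 0.4]
grip_width: 0.6
finger_force: 0.0
```

```bash
cat >> h.py <<'E'
def handle(th,tau):
    a=np.arctan2(46,165)+th; r=np.hypot(46,165)
    b=w((0,90-r*np.cos(a),90.5+r*np.sin(a)))
    ax=np.array([np.cos(CASE[2]),np.sin(CASE[2]),0])
    rot=R.from_rotvec(-tau*ax)*Rt(CASE[2]+np.pi/2)
    return b+17*rot.apply([0,0,1]),rot
E
python3 - <<'E'
from h import *
p,r=handle(0,0); go(p,r)
q=imaging.get_image("wrist"); save(q,"w3.png")
E
```

```text
[-0.07, 0.011, 1.408] [-0.1, 0.0, 0.0]
```

View pics/w3.png

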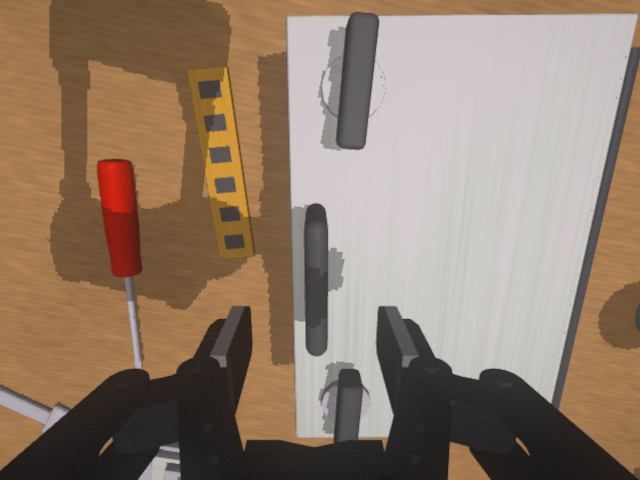

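Both wings now lie along the case's length. The handle bar, (316,280), sits midway between the pads. Next I grasp the bar.

>>> servo_tool(
  motion=[
    [[-0.05,0.01,0.5],[0,0,0]],
    [[-0.07,0.01,1.0],[0,0,0]],
    [[-0.07,0.01,1.4],[0,0,0]],
    [[-0.07,0.01,1.4],[0,0,0]],
    [[-0.07,0.01,1.4],[0,0,0]],
  ],
)

```text
time: 10.4
ee_pos: [577.6, 21.0, 118.0]
eef_rot: [-0.097, 0.995, 0.0, -0.0]
contact_force: [-0.6, -1.0, 0.1]
grip_width: 0.6
finger_force: 0.0
```

>>> servo_tool(
  motion=[
    [[0,0,0],[0,0,0]],
    [[0,0,0],[0,0,0]],
    [[0,0,0],[0,0,0]],
    [[0,0,0],[0,0,0]],
    [[0,0,0],[0,0,0]],
  ],
  hand=-1,
)

```text
time: 10.9
ee_pos: [577.6, 21.3, 119.0]
eef_rot: [-0.097, 0.995, 0.0, 0.001]
contact_force: [-0.0, 1.3, 5.6]
grip_width: 0.118
finger_force: 58.6
```

```bash
python3 - <<'E'
from h import *
# 25 rows, theta 0..98deg; relative motion per call of 5 rows from the pose at its start
T=np.radians(np.linspace(0,100,26)); k=.42
for c in range(5):
    p0,r0=handle(T[5*c],k*T[5*c])
    for i in range(1,6):
        p,r=handle(T[5*c+i],k*T[5*c+i]); print(np.round(r0.inv().apply(p-p0)/40,2).tolist(),np.round((r0.inv()*r).as_rotvec(degrees=True),1).tolist())
    print()
E
```

```text
[0.0, 0.08, -0.29] [1.7, -0.0, 0.0]
[0.0, 0.18, -0.56] [3.4, 0.0, 0.0]
[0.0, 0.29, -0.83] [5.0, -0.0, 0.0]
[0.0, 0.43, -1.1] [6.7, -0.0, 0.0]
[-0.0, 0.58, -1.35] [8.4, -0.0, 0.0]

[-0.0, 0.13, -0.26] [1.7, -0.0, 0.0]
[-0.0, 0.28, -0.51] [3.4, -0.0, -0.0]
[0.0, 0.45, -0.75] [5.0, 0.0, -0.0]
[0.0, 0.64, -0.98] [6.7, 0.0, 0.0]
[0.0, 0.84, -1.19] [8.4, 0.0, 0.0]

[-0.0, 0.18, -0.23] [1.7, 0.0, 0.0]
[0.0, 0.38, -0.44] [3.4, 0.0, -0.0]
[0.0, 0.59, -0.64] [5.0, 0.0, 0.0]
[0.0, 0.82, -0.82] [6.7, -0.0, 0.0]
[0.0, 1.06, -0.98] [8.4, 0.0, -0.0]

[-0.0, 0.22, -0.18] [1.7, 0.0, 0.0]
[-0.0, 0.46, -0.35] [3.4, -0.0, 0.0]
[0.0, 0.71, -0.5] [5.0, 0.0, -0.0]
[0.0, 0.97, -0.63] [6.7, -0.0, 0.0]
[-0.0, 1.23, -0.74] [8.4, 0.0, 0.0]

[-0.0, 0.26, -0.13] [1.7, 0.0, -0.0]
[-0.0, 0.52, -0.24] [3.4, -0.0, -0.0]
[-0.0, 0.79, -0.34] [5.0, -0.0, 0.0]
[0.0, 1.07, -0.41] [6.7, -0.0, -0.0]
[-0.0, 1.35, -0.46] [8.4, -0.0, 0.0]
```

>>> servo_tool(
  motion=[
    [[0,0.08,-0.29],[1.7,0,0]],
    [[0,0.18,-0.56],[3.4,0,0]],
    [[0,0.29,-0.83],[5,0,0]],
    [[0,0.43,-1.1],[6.7,0,0]],
    [[0,0.58,-1.35],[8.4,0,0]],
  ],
)

```text
time: 11.4
ee_pos: [573.3, 42.0, 171.0]
eef_rot: [-0.097, 0.992, -0.075, 0.007]
contact_force: [3.8, -4.2, -6.5]
grip_width: 0.117
finger_force: 58.5
```

>>> servo_tool(
  motion=[
    [[0,0.13,-0.26],[1.7,0,0]],
    [[0,0.28,-0.51],[3.4,0,0]],
    [[0,0.45,-0.75],[5,0,0]],
    [[0,0.64,-0.98],[6.7,0,0]],
    [[0,0.84,-1.19],[8.4,0,0]],
  ],
)

```text
time: 11.9
ee_pos: [565.7, 80.0, 214.4]
eef_rot: [-0.096, 0.984, -0.149, 0.014]
contact_force: [3.5, -7.2, -3.2]
grip_width: 0.111
finger_force: 58.3
```

```bash
python3 - <<'E'
from h import *
o=robot.get_obs(); print(o["joint_pos"],o["contact_force"],o["ee_pos"]); t=np.radians(40); p,r=handle(t,.42*t); print(p,(r.inv()*R.from_quat(o["eef_rot"])).magnitude()); go(p,r)
E
```

```text
[ 0.20846792  0.29746658  1.55842189 -0.31289089  1.3035891  -1.47087466] [ 3.45038456 -7.21081235 -3.21651562] [565.6548484   79.98509998 214.38883835]
[561.85228664  81.97537923 215.52356852] 0.008395861360098879
[0.084, 0.056, -0.047] [-0.5, -0.0, 0.1]
```

>>> servo_tool(
  motion=[
    [[0,0.18,-0.23],[1.7,0,0]],
    [[0,0.38,-0.44],[3.4,0,0]],
    [[0,0.59,-0.64],[5,0,0]],
    [[0,0.82,-0.82],[6.7,0,0]],
    [[0,1.06,-0.98],[8.4,0,0]],
  ],
)

```text
time: 12.4
ee_pos: [555.7, 129.6, 241.7]
eef_rot: [-0.094, 0.97, -0.223, 0.022]
contact_force: [0.5, -10.5, 4.0]
grip_width: 0.115
finger_force: 58.4
```

>>> servo_tool(
  motion=[
    [[0,0.22,-0.18],[1.7,0,0]],
    [[0,0.46,-0.35],[3.4,0,0]],
    [[0,0.71,-0.5],[5,0,0]],
    [[0,0.97,-0.63],[6.7,0,0]],
    [[0,1.23,-0.74],[8.4,0,0]],
  ],
)

```text
time: 12.9
ee_pos: [544.4, 185.7, 250.2]
eef_rot: [-0.091, 0.951, -0.294, 0.029]
contact_force: [-1.4, -7.4, 13.5]
grip_width: 0.11
finger_force: 58.5
```

>>> servo_tool(
  motion=[
    [[0,0.26,-0.13],[1.7,0,0]],
    [[0,0.52,-0.24],[3.4,0,0]],
    [[0,0.79,-0.34],[5,0,0]],
    [[0,1.07,-0.41],[6.7,0,0]],
    [[0,1.2,-0.43],[7.5,0,0]],
  ],
)

```text
time: 13.4
ee_pos: [534.2, 237.4, 239.1]
eef_rot: [-0.089, 0.931, -0.353, 0.036]
contact_force: [-6.5, 2.4, 21.9]
grip_width: 0.111
finger_force: 61.6
```

```bash
python3 - <<'E'
from h import *
o=robot.get_obs(); print(o["joint_pos"]); t=np.radians(97.8); p,r=handle(t,.42*t); print(p); go(p,r)
E
```

```text
[ 0.67070181  0.48265229  1.39019127 -0.6339415   1.63738721 -1.01283057]
[531.44365253 237.57190487 234.91521967]
[0.066, 0.082, 0.066] [-0.5, 0.2, -0.2]
```

>>> servo_tool(
  motion=[
    [[0,0,0],[0,0,0]],
    [[0,0,0],[0,0,0]],
    [[0,0,0],[0,0,0]],
    [[0,0,0],[0,0,0]],
    [[0,0,0],[0,0,0]],
  ],
  hand=-0.4,
)

```text
time: 13.9
ee_pos: [534.3, 238.3, 232.7]
eef_rot: [-0.091, 0.932, -0.349, 0.034]
contact_force: [0.6, 0.8, 0.5]
grip_width: 0.296
finger_force: 0.0
```

>>> servo_tool(
  motion=[
    [[0,0,-0.4],[0,0,0]],
    [[0,0,-0.9],[0,0,0]],
    [[0,0,-1.5],[0,0,0]],
    [[0,0,-2.1],[0,0,0]],
    [[0,0,-2.5],[0,0,0]],
  ],
)

```text
time: 14.4
ee_pos: [521.8, 304.0, 309.5]
eef_rot: [-0.09, 0.932, -0.349, 0.035]
contact_force: [-0.1, 0.6, -0.7]
grip_width: 0.299
finger_force: 0.0
```

```bash
python3 - <<'E'
from h import *
o=robot.get_obs(); print(o["ee_pos"],o["contact_force"])
p=imaging.get_image("top"); save(p,"top2.png")
for l in ["panel","lock","strike","keeper","keeper_grip","plunger","cup","oiler"]:
    for r in imaging.cut_out(l,p)[:2]:
        v,u=np.nonzero(r["pixels"]); c,s,a=cv2.minAreaRect(np.stack([u,v],1).astype(np.float32))
        print(l,round(r["score"],2),r["box"],len(u),np.round(onz(p,c[0],c[1],80),1),np.round(s,0),round(a,1))
im=cv2.resize(p["img"][140:350,230:440],(600,600),interpolation=cv2.INTER_CUBIC); cv2.imwrite("pics/top2c.png",im[:,:,::-1])
E
```

```text
[521.76270625 303.97499311 309.4713477 ] [-0.1166193   0.62472956 -0.7179928 ]
panel 0.82 [195.6, 153.2, 271.7, 340.9] 7673 [563.2 246.6  80. ] [189.  63.] 81.9
lock 0.81 [286.7, 208.3, 327.0, 280.3] 2029 [570.9 103.   80. ] [70. 32.] 80.5
lock 0.33 [202.4, 165.4, 245.4, 204.9] 592 [683.6 260.8  80. ] [40. 39.] 81.9
strike 0.62 [286.9, 208.8, 327.0, 282.4] 2047 [571.3 101.9  80. ] [71. 32.] 79.4
keeper 0.59 [298.8, 221.7, 324.4, 268.8] 730 [568.5  98.8  80. ] [51. 20.] 87.0
keeper_grip 0.93 [294.6, 221.3, 319.8, 270.8] 699 [567.   97.7  80. ] [50. 21.] 87.1
plunger 0.95 [295.3, 221.2, 321.8, 272.5] 947 [567.5 102.3  80. ] [51. 23.] 81.0
cup 0.84 [148.4, 211.1, 198.5, 250.5] 1485 [589.3 349.   80. ] [40. 46.] 90.0
oiler 0.79 [159.6, 305.1, 202.7, 335.9] 1223 [427.4 317.5  80. ] [32. 44.] 90.0
oiler 0.54 [221.4, 296.5, 263.1, 337.3] 702 [440.1 211.7  80. ] [42. 41.] 81.6
```

View pics/top2c.png

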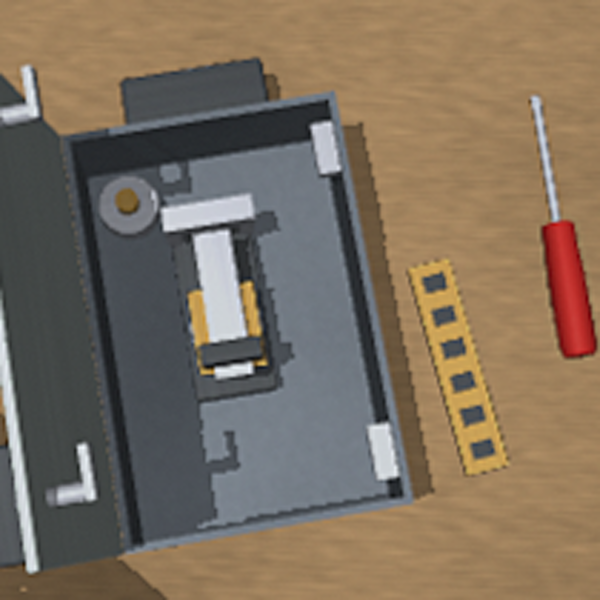

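The panel stands just past upright and leans left. The lock is open to view in the crop: rib at (232,350), strike crossbar at (208,212), keeper bar between them.

```bash
python3 - <<'E'
from h import *
import json
from bench import imaging
p=imaging.get_image("top")
f=lambda x,y,z: onz(p,230+x*.35,140+y*.35,z)[:2]
rib=(f(203,353,85)+f(262,347,85))/2; st=(f(163,222,67)+f(254,207,67))/2
print("rib",rib,"strike",st,"rib len",f(203,353,85)-f(262,347,85),"bar",f(163,222,67)-f(254,207,67))
d=st-rib; print("dist",np.hypot(*d),"yaw",np.arctan2(d[1],d[0]))
go([522,250,320],R.from_quat(robot.get_obs()["eef_rot"]))
go([545,92,190],Rt(.15))
E
```

```text
rib [537.47014607  93.52784729] strike [629.53684313 112.5089617 ] rib len [-4.86222462 37.12717857] bar [-11.89368453  59.52084113]
dist 94.00297554607558 yaw 0.2033182707883695
[0.242, -1.172, 0.622] [0.0, 0.0, 0.0]
[0.433, -2.037, 5.693] [-31.7, 33.0, 88.1]
```

```bash
python3 - <<'E'
from h import *
o=robot.get_obs(); r=R.from_quat(o["eef_rot"]); p=np.array(o["ee_pos"])
go([522,300,335],r); go([535,160,335],r)
q=R.from_rotvec((Rt(.2)*r.inv()).as_rotvec()*.3)*r
go([535,160,335],q)
E
```

```text
[0.002, -0.495, -0.467] [0.0, 0.0, 0.0]
[0.356, -3.129, 1.833] [0.0, 0.0, 0.0]
[0.356, -3.129, 1.833] [-9.7, 9.6, 25.6]
```

>>> servo_tool(
  motion=[
    [[0,-0.5,-0.47],[0,0,0]],
    [[0.05,-1.1,0.05],[-2,2,6]],
    [[0.15,-1.8,0.7],[-4,4,12]],
    [[0.25,-2.5,1.3],[-6,6,18]],
    [[0.35,-3.13,1.83],[-9,9,24]],
  ],
)

```text
time: 15.4
ee_pos: [534.8, 159.4, 335.0]
eef_rot: [0.131, 0.954, -0.267, 0.025]
contact_force: [0.2, -0.6, -0.8]
grip_width: 0.298
finger_force: 0.0
```

```bash
python3 - <<'E'
from h import *
go([537.5,93.5,300],Rt(.2))
E
```

```text
[-0.352, -0.9, 1.598] [-23.2, 23.0, 61.2]
```

>>> servo_tool(
  motion=[
    [[-0.1,-0.25,0.4],[-2.5,2.5,7]],
    [[-0.2,-0.5,0.8],[-5.3,5.3,14]],
    [[-0.3,-0.75,1.2],[-8,8,21.5]],
    [[-0.35,-0.9,1.6],[-10.8,10.8,28.5]],
    [[-0.35,-0.9,1.6],[-13.5,13.5,35.5]],
  ],
  hand=0,
)

```text
time: 15.9
ee_pos: [537.5, 92.5, 299.2]
eef_rot: [0.443, 0.889, -0.118, 0.009]
contact_force: [-0.5, 0.8, 0.6]
grip_width: 0.498
finger_force: 0.0
```

```bash
python3 - <<'E'
from h import *
go([537.5,93.5,200],Rt(.2))
E
```

```text
[0.317, 0.515, 2.405] [-9.9, 9.4, 25.5]
```

>>> servo_tool(
  motion=[
    [[0,0,0],[-2.7,2.6,7]],
    [[0.1,0.15,0.7],[-5.5,5.2,14.2]],
    [[0.2,0.3,1.4],[-8.3,7.8,21.3]],
    [[0.3,0.5,2.1],[-9.9,9.4,25.5]],
    [[0.32,0.51,2.4],[-9.9,9.4,25.5]],
  ],
)

```text
time: 16.4
ee_pos: [535.7, 94.3, 199.1]
eef_rot: [0.631, 0.776, -0.002, -0.001]
contact_force: [-0.6, -0.3, -0.2]
grip_width: 0.5
finger_force: 0.0
```

>>> servo_tool(
  motion=[
    [[0,0,0.8],[0,0,0]],
    [[0,0,1.6],[0,0,0]],
    [[0,0,2.2],[0,0,0]],
    [[0,0,2.2],[0,0,0]],
    [[0,0,2.2],[0,0,0]],
  ],
)

```text
time: 16.9
ee_pos: [538.9, 95.7, 114.1]
eef_rot: [0.63, 0.777, -0.0, 0.001]
contact_force: [-0.1, 0.9, -0.3]
grip_width: 0.497
finger_force: 0.0
```

```bash
python3 - <<'E'
from h import *
p=imaging.get_image("wrist"); save(p,"w4.png"); print(robot.get_obs()["ee_pos"])
go([537.5,93.5,66],Rt(.2))
c,s=np.cos(.2),np.sin(.2)
print(proj(p,np.array([[537.5+c*a-s*b,93.5+s*a+c*b,85] for a in(-7,7) for b in(-20,20)])))
E
```

```text
[539.62406783  95.72800586 114.91766988]
[-0.041, -0.068, 1.223] [0.2, 0.1, 0.5]
[[297.31995038 328.87461693]
 [296.87736565 254.79843534]
 [324.77452112 329.06194004]
 [326.19669119 255.01648164]]
```

View pics/w4.png

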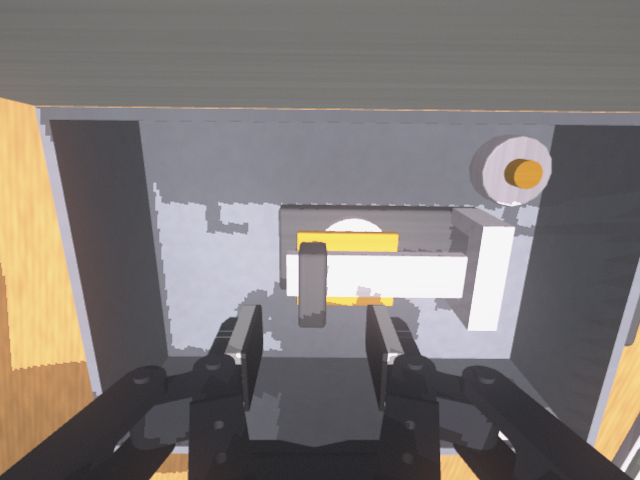

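The rib is centred at about (313,287), on the pad midline of about 314. The keeper bar is level in the image, so the yaw is right. Next I descend and grip.

>>> servo_tool(
  motion=[
    [[-0.04,-0.05,0.4],[0,0,0]],
    [[-0.04,-0.05,0.85],[0,0,0]],
    [[-0.04,-0.05,1.2],[0,0,0]],
    [[-0.04,-0.05,1.2],[0,0,0]],
    [[-0.04,-0.05,1.2],[0,0,0]],
  ],
)

```text
time: 17.45
ee_pos: [538.0, 93.6, 67.1]
eef_rot: [0.63, 0.777, 0.001, 0.002]
contact_force: [-0.3, -0.4, 0.4]
grip_width: 0.499
finger_force: 0.0
```

>>> servo_tool(
  motion=[
    [[0,0,0],[0,0,0]],
    [[0,0,0],[0,0,0]],
    [[0,0,0],[0,0,0]],
    [[0,0,0],[0,0,0]],
    [[0,0,0],[0,0,0]],
  ],
  hand=-1,
)

```text
time: 17.95
ee_pos: [537.8, 93.6, 67.0]
eef_rot: [0.63, 0.776, 0.001, 0.002]
contact_force: [0.0, -0.3, 5.5]
grip_width: 0.149
finger_force: 61.1
```

>>> servo_tool(
  motion=[
    [[0,0,0.08],[0,0,0]],
    [[0,0,0.16],[0,0,0]],
    [[0,0,0.24],[0,0,0]],
    [[0,0,0.32],[0,0,0]],
    [[0,0,0.37],[0,0,0]],
  ],
)

```text
time: 18.45
ee_pos: [537.9, 93.6, 52.8]
eef_rot: [0.63, 0.776, 0.001, 0.002]
contact_force: [-2.5, -0.3, 12.3]
grip_width: 0.15
finger_force: 62.0
```

>>> servo_tool(
  motion=[
    [[0,0,0],[0,0,0]],
    [[0,0,0],[0,0,0]],
    [[0,0,0],[0,0,0]],
    [[0,0,0],[0,0,0]],
    [[0,0,0],[0,0,0]],
  ],
)

```text
time: 18.95
ee_pos: [538.0, 93.6, 53.2]
eef_rot: [0.63, 0.776, 0.001, 0.002]
contact_force: [-2.0, 0.2, 12.1]
grip_width: 0.145
finger_force: 62.0
```

>>> servo_tool(
  motion=[
    [[0,0.1,0.02],[0,0,0]],
    [[0,0.22,0.02],[0,0,0]],
    [[0,0.34,0.02],[0,0,0]],
    [[0,0.46,0.02],[0,0,0]],
    [[0,0.56,0.02],[0,0,0]],
  ],
)

```text
time: 19.45
ee_pos: [560.2, 98.0, 52.6]
eef_rot: [0.63, 0.776, 0.001, 0.003]
contact_force: [-1.9, -0.7, 11.5]
grip_width: 0.151
finger_force: 62.0
```

>>> servo_tool(
  motion=[
    [[0,0.03,0],[0,0,0]],
    [[0,0.06,0],[0,0,0]],
    [[0,0.09,0],[0,0,0]],
    [[0,0.1,0],[0,0,0]],
    [[0,0.1,0],[0,0,0]],
  ],
)

```text
time: 19.95
ee_pos: [564.2, 98.8, 52.7]
eef_rot: [0.63, 0.776, 0.001, 0.003]
contact_force: [-1.7, -0.6, 12.2]
grip_width: 0.146
finger_force: 62.1
```

>>> servo_tool(
  motion=[
    [[0,0.02,0],[0,0,0]],
    [[0,0.04,0],[0,0,0]],
    [[0,0.06,0],[0,0,0]],
    [[0,0.08,0],[0,0,0]],
    [[0,0.08,0],[0,0,0]],
  ],
)

```text
time: 20.45
ee_pos: [565.3, 99.1, 52.2]
eef_rot: [0.63, 0.776, -0.0, 0.001]
contact_force: [-3.6, -1.8, 12.7]
grip_width: 0.146
finger_force: 62.1
```

>>> servo_tool(
  motion=[
    [[0,-0.04,0],[0,0,0]],
    [[0,-0.04,0],[0,0,0]],
    [[0,-0.04,0],[0,0,0]],
    [[0,-0.04,0],[0,0,0]],
    [[0,-0.04,0],[0,0,0]],
  ],
  hand=-0.2,
)

```text
time: 20.95
ee_pos: [564.2, 99.2, 50.3]
eef_rot: [0.63, 0.777, 0.0, 0.001]
contact_force: [-1.6, -0.3, 4.8]
grip_width: 0.395
finger_force: 2.7
```

>>> servo_tool(
  motion=[
    [[0,0,-0.5],[0,0,0]],
    [[0,0,-1.2],[0,0,0]],
    [[0,0,-2],[0,0,0]],
    [[0,0,-2.5],[0,0,0]],
    [[0,0,-2.5],[0,0,0]],
  ],
)

```text
time: 21.45
ee_pos: [566.3, 99.6, 152.8]
eef_rot: [0.63, 0.777, 0.002, 0.004]
contact_force: [0.2, -0.1, -0.2]
grip_width: 0.398
finger_force: 0.0
```

```bash
python3 - <<'E'
from h import *
p=imaging.get_image("wrist"); save(p,"w5.png"); o=robot.get_obs(); print(o["ee_pos"],o["contact_force"])
E
```

```text
[564.96196544  99.53898806 150.84217602] [-0.09330707  0.16919087 -0.43210785]
```

View pics/w5.png

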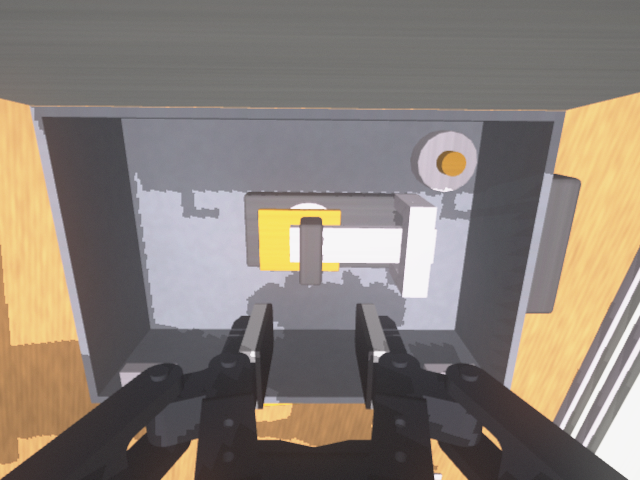

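The keeper bar passes under the strike, its tip showing beyond at (434,245). The rib at (311,250) is down and the panel is still open, with the gripper clear. I'm handing in.

```bash
python3 -c "
from h import *
print(order.hand_in())"
```

```text
the job is handed in; nothing more can be done
None
```

I turned both fasteners to unlocked, swung the panel just past upright and slid the keeper home under the strike, where it stayed after I let go. The gripper was clear of everything, and I handed the job in at about 21.5 s; the hand-in did not report a verdict.

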